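Dry-fit the toy lorry and its trailer

TASK

Dry-fit the wooden toy lorry and trailer before gluing: on the lorry's deck set the red cab in the front bay next to the white bonnet, the blue crate in the rear bay behind it, and the yellow barrel upright in the bay between them; put the green crate in the middle of the trailer's deck and lay the black spare wheel flat on top of the green crate. Centre each part in its place, with the cab and crates square to the deck they stand on, then let go of everything. Leave the glue bottle, the tin and the screwdriver where they are.

Things in the scene. Friction and masses are not known exactly. Their poses are not given: they have to be found in the camera images.
- lorry: Pine toy lorry, held fast. Origin on the table under the deck's centre, x to the front (white bonnet), y left, z up. Flat deck top 50 mm up, 70 mm wide, three 64 mm bays parted by dark cross lines, centred at x = +64 (front), 0 (middle), -64 mm (rear), y = 0. Bonnet x +98 to +152 mm, 60 mm wide, top at 72 mm; bumper to +160 mm. Wheels beside the deck to y = +-48 mm, 38 mm high.
- trailer: Short two-wheeled pine toy trailer, held fast. Origin on the table under the deck's centre, x to the front (drawbar with a brass pin, to x = +109 mm, 46 mm high), z up. Flat deck top 50 mm up, 90 mm long (x), 70 mm wide (y), a dark 64 mm square drawn round its middle. Wheels to y = +-48 mm, 38 mm high.
- cab: Loose red wooden driver's cab, 48 x 48 x 48 mm, with dark windows on all sides, 50 to 100 g. Origin at the centre of its underside, axes square to its sides, z up; all four sides are alike.
- blue_crate: Loose solid wooden block painted as a blue crate, 48 x 48 mm, 40 mm high, flat top, 40 to 85 g. Origin at the centre of its underside, axes square to its sides, z up; all four sides are alike.
- green_crate: Loose solid wooden block painted as a green crate, 48 x 48 mm, 40 mm high, flat top, 40 to 85 g. Origin at the centre of its underside, axes square to its sides, z up; all four sides are alike.
- barrel: Loose yellow wooden barrel, an upright plain cylinder 48 mm in diameter and 48 mm high with two black bands, 40 to 85 g. Origin at the centre of its underside, z up.
- spare_wheel: Loose toy wheel lying flat, a black disc 46 mm in diameter and 16 mm thick with a pale wooden hub 28 mm across on its flat top, 14 to 28 g. Origin at the centre of its underside, z up.
- glue_bottle: Bystander: standing white glue bottle with an orange cap, 52 mm in diameter, 130 mm high, loose, beyond the work. Origin at the centre of its underside. Not to be disturbed.
- peg_tin: Bystander: open empty steel tin, 72 mm across, 70 mm high, loose. Origin at the centre of its underside. Not to be disturbed.
- screwdriver: Bystander: red-handled screwdriver, 200 mm long, 26 mm thick, lying roughly along x on the table at the right-hand side, loose. Origin under its middle, x to its tip. Not to be disturbed.
There are look-alikes about, which are no part of the job. Several things have the shape of the cab; the one meant has the colours described above.

How it is judged:
At the end, for the whole second after the job is handed in: Cab, barrel, blue crate upright on the front, middle, rear bay and green crate on the trailer, each within 10 mm of centre along and across the deck; cab and crates square within 0.2 rad (any quarter turn); wheel flat on the green crate within 10 mm of its centre; all released and at rest (x of cab in the frame of lorry between 0.054 and 0.074 m and y of cab in the frame of lorry between -0.01 and 0.01 m and z of cab in the frame of lorry between 0.046 and 0.054 m and angle between each of cab, barrel, blue_crate, green_crate, spare_wheel's own z axis and vertical below 0.1 rad and linear speed of each of cab, barrel, blue_crate, green_crate, spare_wheel below 0.02 m/s and (angle between the x axis of cab and the x axis of lorry, either way round below 0.2 rad or angle between the x axis of cab and the y axis of lorry, either way round below 0.2 rad) and x of barrel in the frame of lorry between -0.01 and 0.01 m and y of barrel in the frame of lorry between -0.01 and 0.01 m and z of barrel in the frame of lorry between 0.046 and 0.054 m and x of blue_crate in the frame of lorry between -0.074 and -0.054 m and y of blue_crate in the frame of lorry between -0.01 and 0.01 m and z of blue_crate in the frame of lorry between 0.046 and 0.054 m and (angle between the x axis of blue_crate and the x axis of lorry, either way round below 0.2 rad or angle between the x axis of blue_crate and the y axis of lorry, either way round below 0.2 rad) and x of green_crate in the frame of trailer between -0.01 and 0.01 m and y of green_crate in the frame of trailer between -0.01 and 0.01 m and z of green_crate in the frame of trailer between 0.046 and 0.054 m and (angle between the x axis of green_crate and the x axis of trailer, either way round below 0.2 rad or angle between the x axis of green_crate and the y axis of trailer, either way round below 0.2 rad) and horizontal distance between spare_wheel and green_crate below 0.01 m and z of spare_wheel in the frame of green_crate between 0.036 and 0.044 m); the robot touches nothing.
It fails at once if the glue bottle, the tin or the screwdriver is shifted by more than 20 mm or the bottle or tin is tipped (distance of any of glue_bottle, peg_tin, screwdriver from where it was at the start of the episode above 0.02 m or angle between any of glue_bottle, peg_tin's own z axis and vertical above 0.3 rad).
It also fails if it takes over 128 s, if anything falls off the work surface, if the arm or the gripper's body presses on something with over 40 N, if the wrist force passes 120 N, or if a joint passes its speed limit or range.

ROBOT

A 7-joint arm with a two-finger parallel gripper is mounted at the origin on the work surface. World frame = base frame: x ahead of the robot, y to its left, z up, the work surface at z = 0. Lengths are in m, angles in rad, forces in N, time in s.
With the tool pointing down it reaches from about 0.425 to 1.025 m from the base axis. Payload 3.6 kg.
Tool frame: the origin (TCP) lies on the centre line of the jaws, within the pads' length; the fingertips stand 8 mm ahead of it and the grasp point (between the pads) lies 11 mm behind it; z points along the fingers, y is the line along which they close (so a half turn about z gives the same grasp; the last joint's range is limited). The gripper opens to 85 mm and grips with 20 to 120 N. Pads are 22 mm wide; open, the fingers measure 114 mm over their backs; the gripper's body (76 mm by 85 mm) begins 54 mm behind the grasp point. The pads swing forward as they close: fully open they stand 13 mm farther back than shut.
Start: joints at [1.119, 0.591, 0.048, 1.609, -0.033, 0.943, -0.034], TCP at [0.255, -0.679, 0.239] pointing down, gripper open.
Joint ranges: [-2.69, 2.69], [-0.47, 2.24], [-1.27, 1.36], [0.19, 2.51], [-1.53, 4.68], [0.08, 2.07], [-3.09, 3.09]. Speed limits (rad/s): [2.57, 2.57, 3.14, 3.14, 3.14, 3.14, 3.14].

INTERFACE

Orientations are given as a unit quaternion [x, y, z, w].
In Python, from plant import env, fingers, kin, telemetry, cams, job_done gives the robot as it stands. Calls block until the motion is done:
- env.move_pose(position, orientation): joint-space move of the TCP to a pose.
- env.move_straight(position, orientation=None, speed=0.15, f_stop=None): straight line of the TCP; orientation=None keeps the orientation; speed is the mean speed in m/s. With f_stop (N) it stops when the force on the tool has changed by that much, and returns True; else False.
- env.goto_joints(angles): joint-space move.
- fingers.open_jaws() and fingers.grab(force=None): open the fingers fully, or close them until they stop; force is the grip in N (None keeps the last).
- env.dwell(seconds).
- kin.solve_ik(position, orientation): joint angles nearest the present ones, or None.
- telemetry.observe(): the state.
- cams.read_camera(name): name is "side" or "top" or "wrist"; returns (picture, depth): 400x640x3 uint8, blue, green, red; 400x640 float32, m along the optical axis (not along the pixel's ray), 0 where there is no reading.
- cams.camera_model(name): a dict with "fx", "fy", "cx", "cy" (pixels), "R" (3x3) and "t" (3): a world point X has camera coordinates R X + t. Camera axes: x right, y down, z forward; pixel columns grow to the right and rows downward; lengths in m; the calibration is good to about 2 mm. A picture is of the moment at which its call begins: read the wrist's pose just before it. camera_model takes no time and is no camera call; for the wrist camera it gives the pose at the moment of the call.
A pose or a line that the arm cannot do raises env.MotionError and nothing moves.
- job_done(): hands the job in; it is judged then, once.
The state is a dict: "time": time; "q": joint angles; "qd": joint speeds; "tau": joint torques, N m; "eef_pos": TCP position; "orientation": TCP orientation; "wrist_force": force on the tool from outside, world axes, zero at the start; "torque": the same for the moment, N m; "finger_gap": finger opening in m; "grasp_force": force on a finger pad.
Only numpy, scipy, OpenCV 4.12 (cv2) and the standard library are available. Lean on these libraries where they do the work, as an engineer would, in place of code of your own. Each camera call takes 0.05 s, during which the arm holds its last target. There are 200 camera calls.

## Working session

There is one attempt and no reset: what is moved stays moved. The work goes in short steps, each a Python script; the robot and the scene stay as the last script left them, time stands still between calls to the robot, and variables do not carry over. Pictures are saved under pics/ and viewed, at most 14 in all, crops included, and the job is handed in when it is done.

```bash
mkdir -p pics; python3 - <<'E'
from plant import env,cams,telemetry
import cv2,numpy as np
for n in ("top","side"):
    p,d=cams.read_camera(n); cv2.imwrite(f"pics/{n}0.png",p); np.save(f"{n}0.npy",d)
    m=cams.camera_model(n); print(n,{k:np.round(v,3).tolist() for k,v in m.items()})
s=telemetry.observe();print(s["time"],s["eef_pos"],s["orientation"])
E
```

```text
top {'fx': 389.557, 'fy': 389.557, 'cx': 325.01, 'cy': 204.555, 'R': [[-0.109, -0.994, 0.002], [-0.972, 0.106, -0.209], [0.207, -0.025, -0.978]], 't': [-0.026, 0.609, 1.068]}
side {'fx': 402.386, 'fy': 402.386, 'cx': 317.215, 'cy': 196.8, 'R': [[-0.878, -0.478, -0.015], [-0.229, 0.447, -0.865], [0.421, -0.756, -0.502]], 't': [0.52, 0.197, 0.843]}
0.1 [ 0.25435143 -0.6781457   0.2382424 ] [ 9.83938145e-01  1.78506860e-01 -2.50305749e-04 -9.82211729e-04]
```

View pics/top0.png

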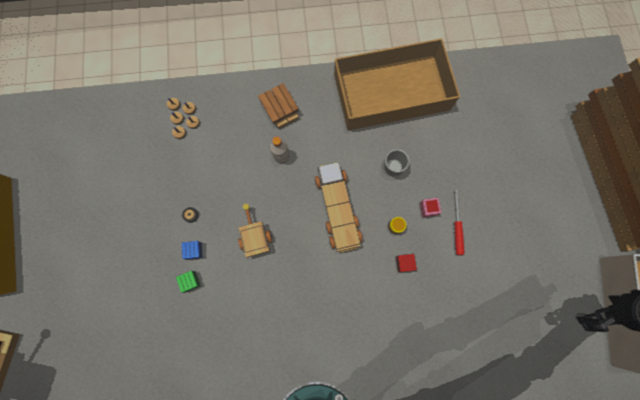

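View pics/side0.png

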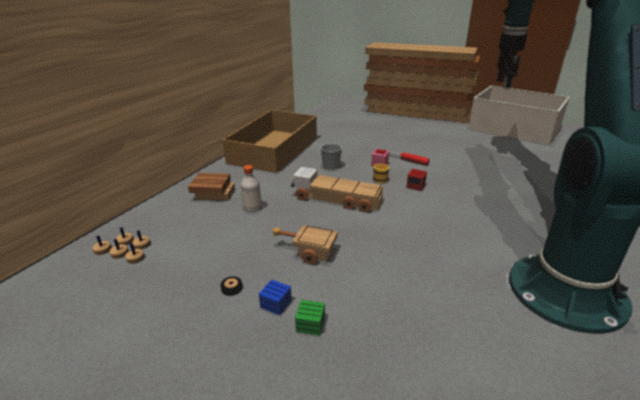

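The top view shows the red cab at (407,263), its pink look-alike at (431,208), the barrel at (398,225), the blue crate at (191,250), the green crate at (187,281) and the wheel at (190,214). The lorry is at about (340,212) with its bonnet up at (331,174), and the trailer at (255,239) with its drawbar up. The side view agrees with this.

```bash
cat > h.py <<'E'
import cv2,numpy as np
from plant import env,fingers,kin,telemetry,cams
def cloud(n):
    m=cams.camera_model(n); p,d=cams.read_camera(n)
    v,u=np.mgrid[:400,:640]
    c=np.stack([(u-m["cx"])*d/m["fx"],(v-m["cy"])*d/m["fy"],d],-1)
    X=(c-m["t"])@np.array(m["R"])
    X[d<=0]=np.nan
    return p,X
H={"cab":48,"blue":40,"green":40,"barrel":48,"wheel":16,"lorry":50,"trailer":50}
def hue(p):
    h=cv2.cvtColor(p,cv2.COLOR_BGR2HSV).astype(int); return h[...,0],h[...,1],h[...,2]
def rect(p,X,name,xy,r=.06,tol=.006):
    """min-area rect of the points at top height near xy -> centre, size, angle, n"""
    k=(np.abs(X[...,2]-H[name]/1e3)<tol)&(np.hypot(X[...,0]-xy[0],X[...,1]-xy[1])<r)
    if name in("lorry","trailer"):
        hh,s,v=hue(p); k&=(hh>8)&(hh<28)&(s>60)
    k=cv2.morphologyEx(k.astype(np.uint8),cv2.MORPH_OPEN,np.ones((3,3)))
    n,l,st,_=cv2.connectedComponentsWithStats(k)
    if n<2: return None
    P=X[l==1+np.argmax(st[1:,4])][:,:2].astype(np.float32)
    c,s,a=cv2.minAreaRect((P-np.float32(xy))*1000)
    return np.round(np.array(c)/1000+xy,4),np.round(s,1),round(a,1),len(P),np.round(P.mean(0),4)
E
python3 - <<'E'
from h import *
p,X=cloud("top")
for n,(u,v) in dict(cab=(407,263),barrel=(398,225),blue=(191,250),green=(187,281),wheel=(190,214),lorry=(341,214),trailer=(255,239)).items():
    x=X[v,u]; print(n,np.round(x,3),rect(p,X,n,x[:2],.13 if n=="lorry" else .06))
for n,(u,v) in dict(bottle=(279,145),tin=(397,155),pink=(431,208),bonnet=(331,174),pin=(247,207)).items(): print(n,np.round(X[v,u],3))
m=cams.camera_model("wrist");s=telemetry.observe()
from scipy.spatial.transform import Rotation as R
Rt=R.from_quat(s["orientation"]).as_matrix()
print(Rt.round(2),(Rt.T@(-np.array(m["R"]).T@m["t"]-s["eef_pos"])).round(3),(Rt.T@np.array(m["R"]).T).round(2),m["fx"])
E
```

```text
cab [ 0.411 -0.307  0.049] (array([ 0.413 , -0.3093]), array([48.7, 47.7]), 90.0, 281, array([ 0.4124, -0.3083], dtype=float32))
barrel [ 0.522 -0.297  0.051] (array([ 0.5243, -0.2999]), array([44.7, 44.5]), 82.0, 208, array([ 0.5248, -0.2991], dtype=float32))
blue [0.516 0.307 0.041] (array([0.5192, 0.3095]), array([48.2, 47.7]), 1.9, 275, array([0.5189, 0.3096], dtype=float32))
green [0.429 0.323 0.038] (array([0.4295, 0.324 ]), array([47.5, 49.2]), 15.8, 275, array([0.4297, 0.3238], dtype=float32))
wheel [0.629 0.315 0.014] (array([0.6286, 0.3147]), array([43.5, 43.9]), 87.5, 180, array([0.6283, 0.3145], dtype=float32))
lorry [ 0.573 -0.136  0.051] (array([ 0.5707, -0.1354]), array([200.7,  70.1]), 7.1, 1600, array([ 0.569 , -0.1353], dtype=float32))
trailer [0.527 0.12  0.048] (array([0.5287, 0.123 ]), array([89.8, 70.2]), 9.1, 744, array([0.5282, 0.123 ], dtype=float32))
bottle [0.778 0.021 0.12 ]
tin [ 0.74  -0.33   0.036]
pink [ 0.562 -0.402  0.048]
bonnet [ 0.69  -0.12   0.073]
pin [0.624 0.137 0.046]
[[ 0.94  0.35 -0.  ]
 [ 0.35 -0.94  0.  ]
 [-0.   -0.   -1.  ]] [ 0.077  0.001 -0.135] [[-0.   -0.95 -0.3 ]
 [ 1.   -0.   -0.  ]
 [ 0.   -0.3   0.95]] 284.1461242927968
```

```bash
cat >> h.py <<'E'
from scipy.spatial.transform import Rotation as R
def q(deg): return (R.from_euler("z",deg,degrees=True)*R.from_quat([1,0,0,0])).as_quat()
E
python3 - <<'E'
from h import *
env.move_pose([.565,-.136,.32],q(7.2)); env.dwell(.3)
p,X=cloud("wrist"); cv2.imwrite("pics/w1.png",p); np.save("w1.npy",X)
print(rect(p,X,"lorry",[.5707,-.1354],.13,.005),telemetry.observe()["time"])
E
```

```text
(array([ 0.5726, -0.1336]), array([198.5,  70. ]), 6.9, 6748, array([ 0.5799, -0.1327], dtype=float32)) 2.75
```

View pics/w1.png

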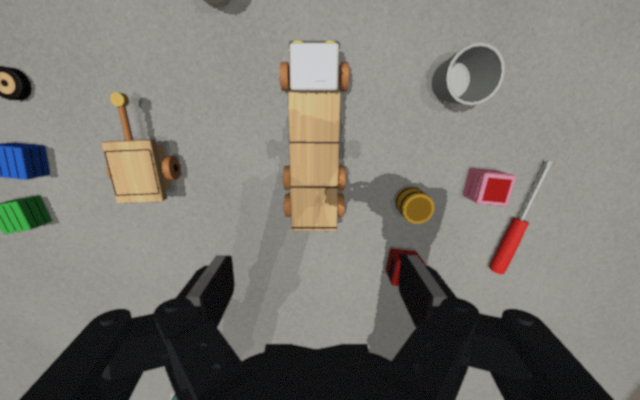

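The wrist view shows the lorry upright in the frame, with the bonnet at (315,66), dark cross lines at rows ~142 and ~187 and the rear edge at row ~228. I'll use the cross lines to fix the lorry's centre, then pick the cab.

```bash
cat >> h.py <<'E'
def place(src,yaw_s,dst,yaw_d,g,force=40,zb=.05,hi=.2):
    """g: TCP height over the part's underside"""
    s=np.array(src);d=np.array(dst)
    fingers.open_jaws()
    env.move_pose([*s,g+.10],q(yaw_s)); env.move_straight([*s,g],speed=.12)
    fingers.grab(force); gap=telemetry.observe()["finger_gap"]
    env.move_straight([*s,hi],speed=.25)
    held=telemetry.observe()["finger_gap"]
    env.move_pose([*d,hi],q(yaw_d)); env.move_straight([*d,zb+g+.012],speed=.2)
    hit=env.move_straight([*d,zb+g-.003],speed=.025,f_stop=4)
    o=telemetry.observe(); z=o["eef_pos"][2]
    fingers.open_jaws(); env.move_straight([*d,hi],speed=.25)
    print("gap",round(gap,4),round(held,4),"hit",hit,"z",round(z-zb-g,4),"t",telemetry.observe()["time"])
E
python3 - <<'E'
from h import *
X=np.load("w1.npy");p=cv2.imread("pics/w1.png")
pt,Xt=cloud("top"); a=np.radians(7.1)
for n,p,X in(("wrist",p,X),("top",pt,Xt)):
    D=X[...,:2]-[.5715,-.1345]; u=D@[np.cos(a),np.sin(a)]*1e3; w=D@[-np.sin(a),np.cos(a)]*1e3
    k=(abs(X[...,2]-.05)<.008)&(abs(w)<25)&(abs(u)<110)
    b=np.arange(-108,110,2); g=p.mean(2)
    pr=[int(g[k&(abs(u-c)<1.5)].mean()) if (k&(abs(u-c)<1.5)).sum()>5 else 0 for c in b]
    print(n,list(zip(b.tolist(),pr)))
E
```

```text
wrist [(-108, 0), (-106, 0), (-104, 0), (-102, 0), (-100, 0), (-98, 146), (-96, 141), (-94, 110), (-92, 110), (-90, 141), (-88, 155), (-86, 157), (-84, 157), (-82, 157), (-80, 157), (-78, 157), (-76, 157), (-74, 156), (-72, 156), (-70, 155), (-68, 155), (-66, 155), (-64, 155), (-62, 155), (-60, 153), (-58, 149), (-56, 145), (-54, 139), (-52, 135), (-50, 135), (-48, 136), (-46, 136), (-44, 137), (-42, 137), (-40, 136), (-38, 136), (-36, 136), (-34, 133), (-32, 120), (-30, 95), (-28, 98), (-26, 137), (-24, 151), (-22, 155), (-20, 156), (-18, 156), (-16, 156), (-14, 156), (-12, 156), (-10, 155), (-8, 155), (-6, 155), (-4, 155), (-2, 155), (0, 156), (2, 155), (4, 156), (6, 155), (8, 155), (10, 155), (12, 156), (14, 155), (16, 155), (18, 156), (20, 156), (22, 156), (24, 156), (26, 156), (28, 156), (30, 155), (32, 150), (34, 108), (36, 111), (38, 150), (40, 156), (42, 156), (44, 156), (46, 156), (48, 156), (50, 156), (52, 157), (54, 157), (56, 157), (58, 157), (60, 157), (62, 157), (64, 159), (66, 161), (68, 164), (70, 166), (72, 168), (74, 170), (76, 170), (78, 171), (80, 171), (82, 171),
[... 482 characters left out ...]
-42, 0), (-40, 0), (-38, 0), (-36, 0), (-34, 0), (-32, 0), (-30, 0), (-28, 0), (-26, 0), (-24, 0), (-22, 0), (-20, 0), (-18, 0), (-16, 0), (-14, 0), (-12, 0), (-10, 0), (-8, 0), (-6, 0), (-4, 0), (-2, 0), (0, 0), (2, 0), (4, 0), (6, 0), (8, 0), (10, 0), (12, 0), (14, 0), (16, 0), (18, 0), (20, 0), (22, 0), (24, 0), (26, 0), (28, 0), (30, 0), (32, 0), (34, 0), (36, 0), (38, 0), (40, 0), (42, 0), (44, 0), (46, 0), (48, 0), (50, 0), (52, 0), (54, 0), (56, 0), (58, 0), (60, 0), (62, 0), (64, 0), (66, 0), (68, 0), (70, 0), (72, 0), (74, 0), (76, 0), (78, 0), (80, 0), (82, 0), (84, 0), (86, 0), (88, 0), (90, 0), (92, 0), (94, 0), (96, 0), (98, 86), (100, 0), (102, 0), (104, 0), (106, 0), (108, 0)]
```

```bash
cat >> h.py <<'E'
LY=7.0; LC=np.array([.5735,-.1350])
def bay(u): return LC+u*np.array([np.cos(np.radians(LY)),np.sin(np.radians(LY))])
E
python3 - <<'E'
from h import *
place([.4135,-.309],0,bay(.064),LY,.016)
place([.525,-.2995],-20,bay(0),LY,.016)
env.move_pose([.47,.22,.25],q(7)); env.dwell(.2)
p,X=cloud("top"); cv2.imwrite("pics/t2.png",cv2.resize(p[100:300,150:470],(800,500)))
print(rect(p,X,"blue",[.519,.31]),rect(p,X,"green",[.43,.324]),rect(p,X,"trailer",[.5287,.123]))
H.update(c=98)
for u in(.064,0): print(bay(u).round(4),rect(p,X,"c",bay(u),.035))
E
```

```text
gap 0.0476 0.0471 hit True z 0.0006 t 10.0083
gap 0.0473 0.0469 hit True z 0.0008 t 16.55
None (array([0.4297, 0.3217]), array([48., 45.]), 16.2, 262, array([0.4292, 0.321 ], dtype=float32)) (array([0.5291, 0.123 ]), array([90.8, 70.2]), 10.0, 739, array([0.5276, 0.123 ], dtype=float32))
[ 0.637  -0.1272] (array([ 0.6358, -0.1302]), array([48.3, 47.7]), 6.3, 274, array([ 0.6349, -0.1296], dtype=float32))
[ 0.5735 -0.135 ] (array([ 0.5727, -0.1372]), array([45.1, 46.8]), 83.8, 227, array([ 0.572 , -0.1373], dtype=float32))
```

View pics/t2.png

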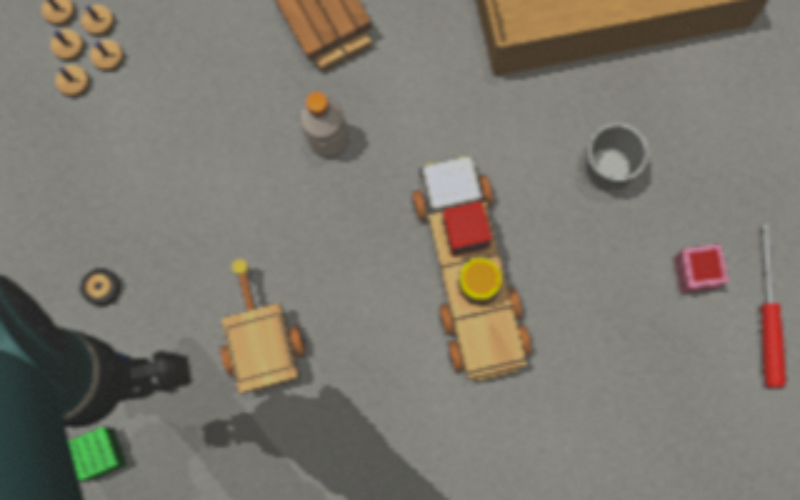

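Cab and barrel are in place, at zoomed pixels (468,228) and (481,279), within about 2–3 mm. The top camera reads about 2.5 mm low in y, so I'll check the left-hand parts and the trailer with the wrist camera.

```bash
python3 - <<'E'
from h import *
env.move_pose([.50,.23,.34],q(7)); env.dwell(.3)
p,X=cloud("wrist"); cv2.imwrite("pics/w3.png",p)
for n,c in dict(blue=[.52,.312],green=[.43,.326],wheel=[.629,.317],trailer=[.53,.125]).items(): print(n,rect(p,X,n,c,.04 if n=="wheel" else .06))
E
```

```text
blue (array([0.5201, 0.3118]), array([48.1, 48.1]), 1.4, 1028, array([0.5207, 0.3114], dtype=float32))
green (array([0.4307, 0.326 ]), array([48.8, 48.5]), 17.0, 889, array([0.4322, 0.3254], dtype=float32))
wheel (array([0.6297, 0.3173]), array([44.4, 44.1]), 3.7, 832, array([0.6297, 0.3173], dtype=float32))
trailer (array([0.5373, 0.1264]), array([103.6,  70. ]), 9.6, 2892, array([0.5328, 0.1266], dtype=float32))
```

```bash
sed -i 's/-.1350\])/-.1337])/' h.py; python3 - <<'E'
from h import *
T=[.5304,.1253]
place([.5201,.3117],1.7,bay(-.064),LY,.014)
place([.4307,.326],16.5,T,9.5,.014)
place([.6297,.3173],9.5,T,9.5,.010,force=25,zb=.09)
env.move_pose([.45,-.35,.3],q(7)); env.dwell(.3)
p,X=cloud("top"); cv2.imwrite("pics/t4.png",cv2.resize(p[100:300,150:470],(800,500)))
H.update(c=98,b=90,w=106)
for n,c in(("c",bay(.064)),("c",bay(0)),("b",bay(-.064)),("w",np.array(T))): print(c.round(4),rect(p,X,n,c,.036))
E
```

```text
gap 0.0473 0.0478 hit True z 0.0006 t 26.5583
gap 0.0474 0.0475 hit True z 0.0006 t 34.1667
gap 0.0445 0.0448 hit True z 0.0008 t 40.65
[ 0.637  -0.1259] (array([ 0.636 , -0.1301]), array([48.5, 47.5]), 6.3, 274, array([ 0.6353, -0.1298], dtype=float32))
[ 0.5735 -0.1337] (array([ 0.5728, -0.1372]), array([45.1, 46.7]), 83.2, 224, array([ 0.572 , -0.1374], dtype=float32))
[ 0.51   -0.1415] (array([ 0.5086, -0.1446]), array([47.9, 47.4]), 6.6, 276, array([ 0.5082, -0.1455], dtype=float32))
[0.5304 0.1253] (array([0.5301, 0.1217]), array([42.2, 42.1]), 85.2, 214, array([0.5294, 0.1217], dtype=float32))
```

View pics/t4.png

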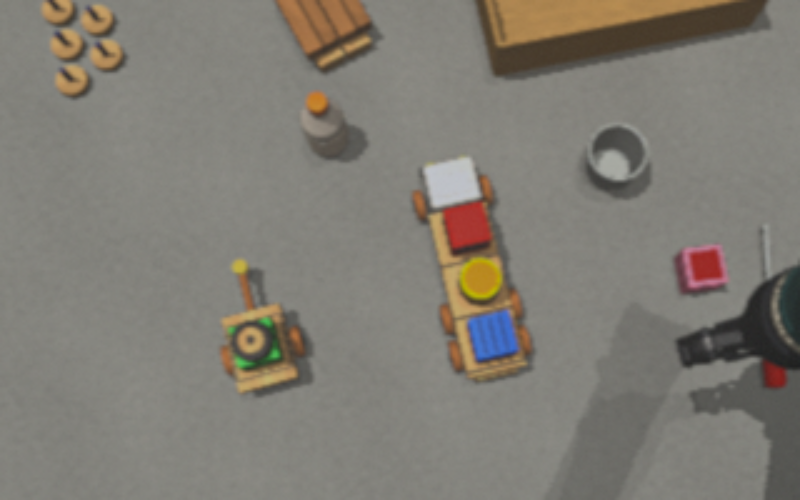

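The zoomed top view shows the cab (468,228), barrel (481,279) and blue crate (493,336) in their bays. The green crate with the wheel on it is on the trailer at (254,342). Measured offsets are about 3 mm or less, and the arm is clear.

```bash
python3 -c "
from plant import job_done
print(job_done())"
```

```text
the job is handed in; nothing more can be done
None
```

The job is handed in after about 43 s on the robot's clock: all five parts are placed and released, the lorry parts and the wheel measured within about 3 mm of centre, the green crate was checked only by eye, and the bottle, tin and screwdriver were not touched.

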